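Uncover the large whetstone

TASK

Open the larger of the two whetstone cases for sharpening: with the fingertips, press its steel snap tab all the way down while the cover is still shut, then push the released cover along its runners until it is right off the stone and lies flat on the open rest at the other end. Only press and push, never lift the cover. Leave the smaller case shut and the stones, chisels, cup and bottle where they are.

Things in the scene. Friction and masses are not known exactly. Their poses are not given: they have to be found in the camera images.
- large_case: larger grey whetstone case, screwed down: 96 mm wide (x), y -123 to +122 mm; origin on the bench on the centre line; the cover slides to +y. Seat over the stone y -120..-20, then open rest to an end stop at +116. Side walls: inner faces 80 mm apart, tops 44 mm above the bench; lips over y -120..-50, 70 mm apart, tops 48 mm, hold the cover down. Behind y = -123 is only bench.
- large_rest (a point): point on the case's centre line, on the rest's floor 30 mm above the bench, 48 mm along +y from the case's origin. Two runners, tops 34 mm above the bench, inner edges 60 mm apart, carry the cover over seat and rest
- large_cover: its loose wooden cover, 76 (x) x 100 (y) x 8 mm, 0.1 to 0.17 kg, origin at the centre of its underside, axes as the case's; shut at (0, -70, 34) mm in the case's frame. A rib 47 mm wide, 12 mm thick, flush with the rear edge (y = -50), rises to 22 mm above the underside: push on that rear face. It slides by friction; stone fully bare from y = +30 in the case's frame, end stop at +66.
- large_tab_top (a point): centre of the top of the large case's snap tab: a steel tongue 28 (x) x 40 (y) mm in front of the cover, at (0, 2, 42) mm in the case's frame when out (up to 2 mm lower at the start). Its rear face blocks the cover, 2 mm off its front edge; the cover's top is also 42 mm above the bench
- large_tab (a joint): how far that tab is pressed down, m: 0 out, 0.011 fully in (its top then 31 mm above the bench). It moves straight down against about 4 N, wherever on its top it is pressed, stays down where it is left, and lets the cover pass over it from 0.009
- small_case: the smaller case of the same make, 72 mm wide, about 205 mm long (y from -103 to +102), origin and axes alike; to be left shut
- small_cover: its wooden cover, 52 x 80 x 8 mm with a like rib; closed at (0, -60, 34) mm in the small case's frame
- small_tab (a joint): how far the small case's tab is pressed down, m; to be left alone
- wide_chisel: wood-handled chisel with a 24 mm blade, 220 mm long, lying beside the large case; origin at its underside at mid-length
- narrow_chisel: wood-handled chisel with a 12 mm blade, 220 mm long, lying beside the small case; origin at its underside at mid-length
- brown_stone: loose brown whetstone 75 x 170 x 26 mm; origin under its centre
- black_stone: loose black whetstone 50 x 150 x 22 mm beside the small case; origin under its centre
- slip_stone: little reddish stone 25 x 55 x 24 mm beside the large case; origin under its centre
- bamboo_cup: upright cup 64 mm across, 85 mm high; origin under its centre
- oil_bottle: amber bottle 50 mm across, 100 mm high; origin under its centre
Things that resemble listed ones, but are neither listed nor needed, are in the scene too. Leave any pink or purple look-alike of the large_cover alone.

How it is judged:
By the outcome, as a careful person would: the job done as asked, in the order asked, and still so for the second after the job is handed in, with the robot touching nothing.
It also fails if it takes over 42 s, if anything falls off the work surface, if the arm or the gripper's body presses on something with over 40 N, if the wrist force passes 120 N, or if a joint passes its speed limit or range.

ROBOT

A 6-joint arm with a two-finger parallel gripper is mounted at the origin on the work surface. World frame = base frame: x ahead of the robot, y to its left, z up, the work surface at z = 0. Lengths are in m, angles in rad, forces in N, time in s.
With the tool pointing down it reaches from about 0.4 to 0.825 m from the base axis. Payload 7 kg.
Tool frame: the origin (TCP) lies at the very end of the fingers, on their centre line; the grasp point (between the pads) lies 19 mm behind it; z points along the fingers, y is the direction in which the jaws open and shut (so a half turn about z gives the same grasp; the last joint's range is limited). The gripper opens to 88 mm and grips with 3 to 60 N. Pads are 19 mm wide; open, the fingers measure 130 mm over their backs; the gripper's body (78 mm by 193 mm) begins 47 mm behind the grasp point.
Start: joints at [0.288, 0.359, 0.012, 0, -1.224, -0.288], TCP at [0.675, -0, 0.227] pointing down, gripper open.
Joint ranges: [-3.07, 3.07], [-1.43, 2.12], [-1.02, 1.25], [-3.03, 1.67], [-3.05, -0], [-3.03, 3.03]. Speed limits (rad/s): [2.39, 2.39, 3.01, 3.14, 3.14, 3.14].

INTERFACE

Orientations are given as a 3x3 rotation matrix whose columns are the frame's x, y, z axes.
In Python, from rig import ctrl gives the robot as it stands. The module is installed in compiled form; this text tells all that it offers. Calls block until the motion is done:
- ctrl.move_ptp(position, orientation): joint-space move of the TCP to a pose.
- ctrl.servo_line(position, feed=0.15, frame=None, f_stop=None): straight line of the TCP; frame=None keeps the orientation; feed is the mean speed in m/s. With f_stop (N) it stops when the force on the tool has changed by that much, and returns True; else False.
- ctrl.move_j(angles): joint-space move.
- ctrl.gripper_open() and ctrl.grab(strength=None): open the fingers fully, or close them until they stop; strength is the grip in N (None keeps the last).
- ctrl.pause(seconds).
- ctrl.solve_ik(position, orientation): joint angles nearest the present ones, or None.
- ctrl.state(): the state.
- ctrl.capture(name): name is "scene" or "side" or "wrist"; returns the picture (400x640x3 uint8, red, green, blue); there is no depth.
- ctrl.camera_info(name): a dict with "vertical_fov" (degrees; the focal length in pixels is half the picture's height over the tangent of half this angle, whatever the lens; pixels are square), "cx", "cy" (the principal point, pixels), "D" ([k1, k2, p1, p2, k3] as OpenCV has them; the pictures are not rectified), "position" and "orientation" of the camera in the world. Camera axes: x right, y up, looking along -z (the intrinsics and any distortion apply to the point x, -y, -z); pixel columns grow to the right and rows downward; lengths in m; the calibration is good to about 2 mm. A picture is of the moment at which its call begins: read the wrist's pose just before it. camera_info takes no time and is no camera call; for the wrist camera it gives the pose at the moment of the call.
A pose or a line that the arm cannot do raises ctrl.MotionError and nothing moves.
- ctrl.close_job(): hands the job in, once; it reports no verdict.
The state is a dict: "time_s": time; "q": joint angles; "dq": joint speeds; "tau": joint torques, N m; "eef_pos": TCP position; "orientation": TCP orientation; "contact_force": force on the tool from outside, world axes, zero at the start; "moment": the same for the moment, N m; "opening": finger opening in m.
Only numpy, scipy, OpenCV 4.12 (cv2) and the standard library are available. Lean on these libraries where they do the work, as an engineer would, in place of code of your own. Each camera call takes 0.05 s, during which the arm holds its last target. There are 200 camera calls.

## Working session

There is one attempt and no reset: what is moved stays moved. The work goes in short steps, each a Python script; the robot and the scene stay as the last script left them, time stands still between calls to the robot, and variables do not carry over. Pictures are saved under pics/ and viewed, about 8 in all and at most 12, crops included, and the job is handed in when it is done.

```bash
mkdir -p pics; cat > h.py <<'E'
import numpy as np, cv2
from rig import ctrl
def cap(name,fn=None):
    info=ctrl.camera_info(name); im=ctrl.capture(name)
    if fn: cv2.imwrite('pics/'+fn,im[:,:,::-1])
    return im,info
def K(info):
    f=200/np.tan(np.radians(info['vertical_fov'])/2)
    return np.array([[f,0,info['cx']],[0,f,info['cy']],[0,0,1]])
def ray(info,uv):
    p=cv2.undistortPoints(np.array(uv,float).reshape(-1,1,2),K(info),np.array(info['D'],float))[:,0]
    d=np.c_[p[:,0],-p[:,1],-np.ones(len(p))]@np.array(info['orientation']).T
    return np.array(info['position']),d
def plane(info,uv,z):
    o,d=ray(info,uv); return o+d*((z-o[2])/d[:,2])[:,None]
def proj(info,P):
    c=(np.array(P,float).reshape(-1,3)-info['position'])@np.array(info['orientation'])
    c=c*[1,-1,-1]
    return cv2.projectPoints(c,np.zeros(3),np.zeros(3),K(info),np.array(info['D'],float))[0][:,0]
E
python3 - <<'E'
from h import *
for n in ('scene','side','wrist'):
    im,i=cap(n,n+'0.png'); print(n,i)
print(ctrl.state())
E
```

```text
scene {'vertical_fov': 42.69146408884143, 'cx': 313.12733713829635, 'cy': 195.4769641961413, 'D': array([-0.05267978,  0.        ,  0.        ,  0.        ,  0.        ]), 'position': array([1.42909565, 0.44305014, 0.78615481]), 'orientation': array([[-0.51370868, -0.49869291,  0.69814667],
       [ 0.85792412, -0.29066734,  0.42364927],
       [-0.00834246,  0.81658917,  0.57715901]])}
side {'vertical_fov': 55.97925275847709, 'cx': 326.0104107280302, 'cy': 198.38773946008806, 'D': array([-0.05278064,  0.        ,  0.        ,  0.        ,  0.        ]), 'position': array([ 0.36010851, -0.66497   ,  0.81205564]), 'orientation': array([[ 0.93080184,  0.29417582, -0.21695279],
       [-0.36529245,  0.72750779, -0.58077005],
       [-0.01301366,  0.61983305,  0.78462579]])}
wrist {'vertical_fov': 63.7438164539046, 'cx': 321.3954426277025, 'cy': 201.42842582492892, 'D': array([-0.00616157,  0.        ,  0.        ,  0.        ,  0.        ]), 'position': array([ 0.6750917 , -0.07857153,  0.38354082]), 'orientation': array([[-9.99999193e-01, -5.35601079e-04,  1.15236087e-03],
       [ 1.8
[... 197 characters left out ...]
2500e-04,
       -1.22406105e+00, -2.88115789e-01]), 'dq': array([-0.00367173, -0.00377995,  0.00278337,  0.00041674, -0.00016944,
        0.00013026]), 'tau': array([ 1.39394037e-04, -5.83274567e+01,  2.93289685e+01,  7.00122759e+00,
        8.75052094e-03, -9.76538854e-05]), 'eef_pos': array([ 6.74633526e-01, -2.28331230e-05,  2.25823546e-01]), 'orientation': array([[-1.11305987e-04, -9.99999199e-01, -1.26104457e-03],
       [-9.99999988e-01,  1.11443018e-04, -1.08594741e-04],
       [ 1.08735189e-04,  1.26103247e-03, -9.99999199e-01]]), 'contact_force': array([-0.03899596,  0.7965016 , -0.29415819]), 'moment': array([ 0.01717209,  0.00957983, -0.06081994]), 'opening': 0.08760721496019289}
```

View pics/scene0.png

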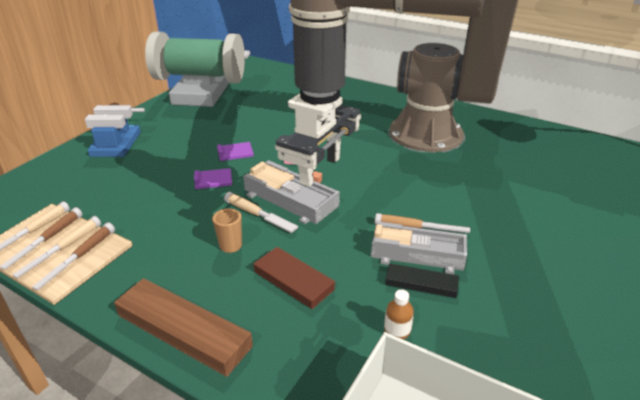

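View pics/wrist0.png

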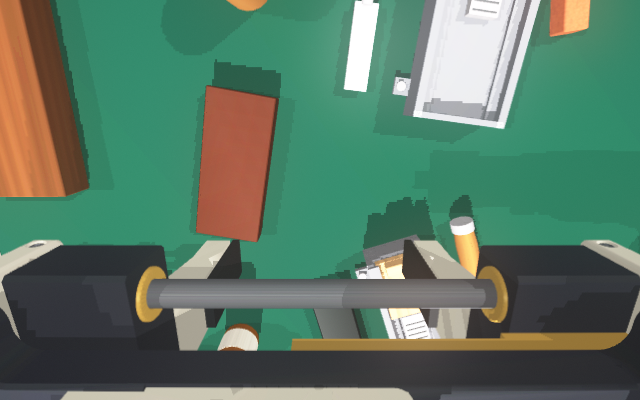

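The scene view shows the large case at about (290,190), with its cover at the left (world -y) end and the rest towards +y. Its +y end is in the wrist view at about (460,120). The small case is at (420,245). The purple look-alikes are at (235,150) and (212,178).

```bash
python3 - <<'E'
from h import *
i=ctrl.camera_info('wrist'); print('wrist rest end corners',plane(i,[[408,115],[504,127]],.044))
i=ctrl.camera_info('scene'); print('scene', plane(i,[[290,190],[272,177],[312,212],[338,196]],.044))
# look pose: yaw as start, TCP -y and higher
p0=plane(ctrl.camera_info('wrist'),[[408,115],[504,127]],.044).mean(0)
R=np.array([[0,-1,0],[-1,0,0],[0,0,-1.]])
tgt=[p0[0],p0[1]-.13-.0,.30]
# camera ahead at TCP y-0.079; aim: case centre in the upper half
tgt=[p0[0]+0.02,p0[1]-.06,.33]
print(tgt)
try:
    ctrl.move_ptp(tgt,R); im,i=cap('wrist','w1.png'); print(i['position'],ctrl.state()['time_s'])
except ctrl.MotionError as e: print(e)
E
```

```text
wrist rest end corners [[ 0.58632324 -0.06846063  0.044     ]
 [ 0.48600379 -0.05658015  0.044     ]]
scene [[ 0.54031751 -0.16517864  0.044     ]
 [ 0.51345538 -0.2395798   0.044     ]
 [ 0.59175128 -0.06871019  0.044     ]
 [ 0.50190497 -0.04665271  0.044     ]]
[np.float64(0.5561635182786706), np.float64(-0.12252039078810353), 0.33]
[ 0.55618927 -0.20118688  0.48773982] 1.0167
```

View pics/w1.png

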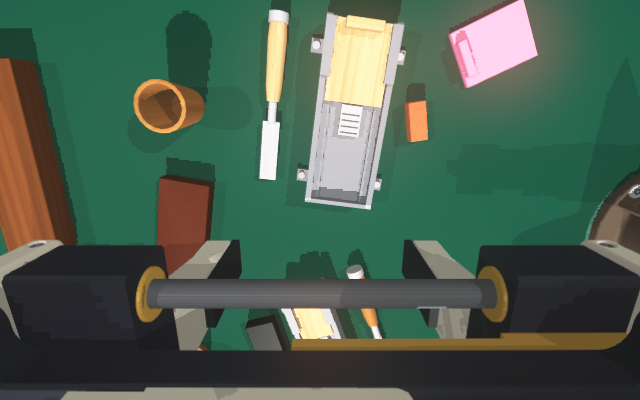

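Wrist view: large case's +y end is at (306,201)-(371,209), the tab at (350,120), the cover's front edge at row ~105, and its rib at (365,22). I'll measure the cover, tab and case edges with masks.

```bash
python3 - <<'E'
from h import *
im,i=cap('wrist','w2.png')
np.save('w2info.npy',i,allow_pickle=True)
hsv=cv2.cvtColor(im,cv2.COLOR_RGB2HSV)
m=cv2.inRange(hsv,(12,50,150),(30,255,255)); m[:, :318]=0; m[:,408:]=0; m[112:]=0
c=max(cv2.findContours(m,0,2)[0],key=cv2.contourArea)[:,0]
P=plane(i,c,.042)[:,:2]
print('cover rect@.042',cv2.minAreaRect(P.astype(np.float32)*1000), 'area',len(c))
# grey case: low-saturation in window
g=cv2.inRange(hsv,(0,0,70),(180,60,255)); g[:, :295]=0; g[:,412:]=0; g[215:]=0
g=cv2.morphologyEx(g|m,cv2.MORPH_OPEN,np.ones((9,9)))
c=max(cv2.findContours(g,0,2)[0],key=cv2.contourArea)[:,0]
P=plane(i,c,.044)[:,:2]
print('case rect',cv2.minAreaRect(P.astype(np.float32)*1000))
# hand corners
print('front corners',plane(i,[[306,201],[371,209]],.044))
cr=im[0:220,285:425]; cv2.imwrite('pics/c2.png',cv2.resize(cr[:,:,::-1],None,fx=3.6,fy=2.7*1.33/1.33,interpolation=cv2.INTER_CUBIC) if 0 else cv2.resize(cr[:,:,::-1],None,fx=2.7,fy=2.7,interpolation=cv2.INTER_CUBIC))
E
```

```text
cover rect@.042 ((508.73284912109375, -253.45156860351562), (103.6075439453125, 76.91687774658203), 82.68363189697266) area 95
case rect ((520.4486083984375, -183.1719512939453), (245.0006866455078, 122.76726531982422), 82.96658325195312)
front corners [[ 0.57846045 -0.06787339  0.044     ]
 [ 0.48443278 -0.05574526  0.044     ]]
```

View pics/c2.png

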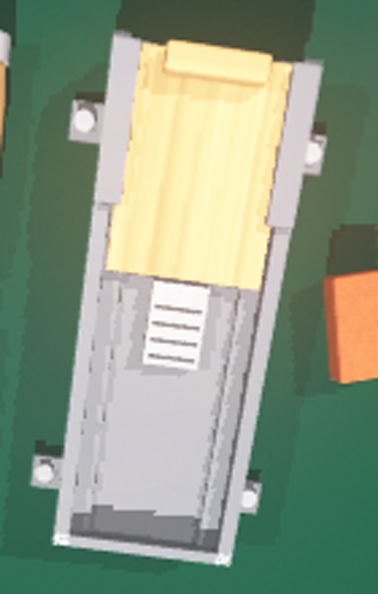

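```bash
cat >> h.py <<'E'
a=np.arctan2(191.7,22.7)
cy=np.array([np.cos(a),np.sin(a),0]); cx=np.array([cy[1],-cy[0],0])
O=np.array([.53145,-.0618,0])-.122*cy
R=np.c_[-cy,-cx,[0,0,-1]]
def W(x,y,z): return O+cx*x+cy*y+np.array([0,0,z])
def C(p): p=np.asarray(p)-O; return np.array([p@cx,p@cy,p[2]])*1000
def rep(t=''):
    s=ctrl.state(); print(t,s['time_s'],C(s['eef_pos']).round(1),np.round(s['contact_force'],1),round(s['opening'],4))
E
python3 - <<'E'
from h import *
i=np.load('w2info.npy',allow_pickle=True).item()
print('tab mm case frame',C(plane(i,[[350.5,120.4]],.042)[0]),'cover ctr',C([.5087,-.2535,.042]))
ctrl.grab(20)
ctrl.move_ptp(W(0,.005,.11),R); rep('above')
ctrl.servo_line(W(0,.005,.05),feed=.08); rep('near')
print(ctrl.servo_line(W(0,.005,.027),feed=.015,f_stop=18)); rep('down')
ctrl.servo_line(W(0,.005,.12),feed=.12); rep('up')
cap('wrist','w3.png'); cap('scene','s3.png'); 
import cv2
s=cv2.imread('pics/s3.png')[140:240,220:360]; w=cv2.imread('pics/w3.png')
cv2.imwrite('pics/v3.png',np.vstack([w,cv2.resize(s,(280,200),interpolation=cv2.INTER_CUBIC).repeat(1,0) if 0 else cv2.copyMakeBorder(cv2.resize(s,(280,200),interpolation=cv2.INTER_CUBIC),0,0,0,360,cv2.BORDER_CONSTANT)]))
E
```

```text
tab mm case frame [-0.20245372  2.61663481 42.        ] cover ctr [-4.96530960e-02 -7.10452021e+01  4.20000000e+01]
above 3.4083 [  1.5   5.1 111.3] [0.9 0.4 0.6] 0.0005
near 4.3083 [ 0.4  5.  50.4] [-0.2  0.6 -0.5] 0.0009
True
down 5.475 [ 0.   5.  31.3] [-2.1  0.8  7.7] 0.0004
up 6.3667 [ -0.6   5.  119.2] [-0.4  0.5 -0.5] 0.0003
```

View pics/v3.png

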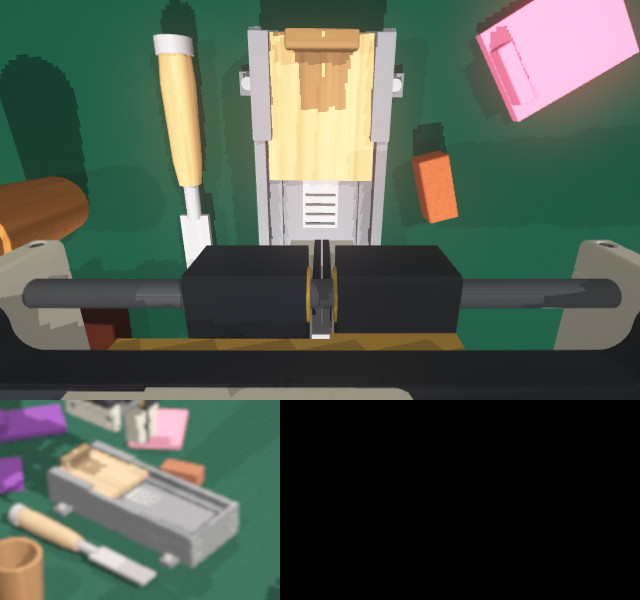

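The tab bottomed at 31.3 mm (18 N stop), and the cover is still shut with its rib at (322,38). Next is the push.

```bash
python3 - <<'E'
from h import *
ctrl.servo_line(W(0,-.15,.12),feed=.15); rep('behind')
print(ctrl.servo_line(W(0,-.15,.041),feed=.08,f_stop=10)); rep('low')
print(ctrl.servo_line(W(0,-.08,.041),feed=.04,f_stop=15)); rep('p1')
im,_=cap('scene','s4.png')
cv2.imwrite('pics/v4.png',cv2.resize(cv2.imread('pics/s4.png')[130:240,215:375],None,fx=4,fy=4))
E
```

```text
behind 7.65 [   0.  -149.5  120. ] [-0.  -0.5 -0.5] 0.0006
False
low 8.7833 [   0.5 -150.1   41.5] [-0.8 -0.1 -0.1] 0.0003
False
p1 10.6833 [  0.  -80.1  41. ] [0.5 0.2 1.3] 0.0005
```

View pics/v4.png

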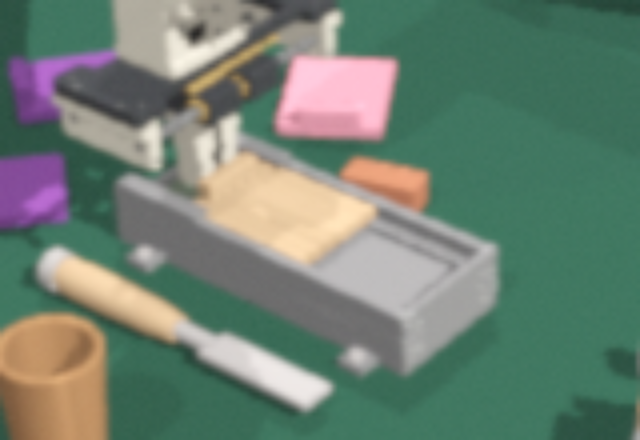

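The cover is sliding over the tab and sits flat. I'll continue to the rest, back off and look.

```bash
python3 - <<'E'
from h import *
print(ctrl.servo_line(W(0,-.012,.041),feed=.04,f_stop=15)); rep('p2')
ctrl.pause(.3)
ctrl.servo_line(W(0,-.04,.041),feed=.05)
ctrl.servo_line(W(0,-.04,.15),feed=.12)
ctrl.servo_line(W(0.0,.02,.27),feed=.2); rep('up')
im,i=cap('wrist','w5.png'); cap('scene','s5.png')
hsv=cv2.cvtColor(im,cv2.COLOR_RGB2HSV)
m=cv2.inRange(hsv,(12,50,120),(30,255,255)); m[240:]=0;m[:,:262]=0;m[:,380:]=0
c=max(cv2.findContours(m,0,2)[0],key=cv2.contourArea)[:,0]
P=np.array([C(p) for p in plane(i,c,.042)]); print(P.min(0),P.max(0), cv2.minAreaRect(P[:,:2].astype(np.float32)))
s=cv2.resize(cv2.imread('pics/s5.png')[140:240,220:360],(280,200))
cv2.imwrite('pics/v5.png',np.vstack([cv2.imread('pics/w5.png'),cv2.copyMakeBorder(s,0,0,0,360,cv2.BORDER_CONSTANT)]))
E
```

```text
False
p2 12.5833 [ -0.  -12.1  41. ] [-0.5  0.   0.4] 0.0008
up 15.4667 [ -0.7  20.  268.6] [-0.   0.2  0.3] 0.0005
[-38.91964953  -1.99789169  42.        ] [38.14208713 98.27825721 42.        ] ((-0.3974266052246094, 48.116458892822266), (100.33956909179688, 76.87320709228516), 89.88237762451172)
```

View pics/v5.png

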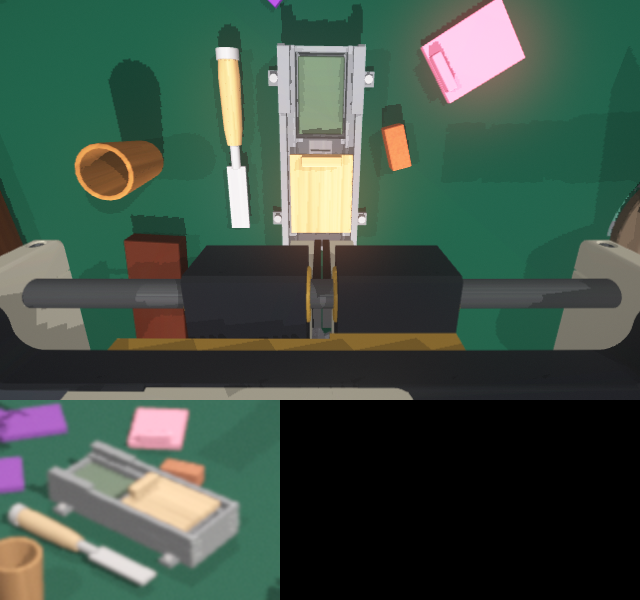

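The cover lies flat on the rest, centred at about y = +48 mm. The stone is fully bare at (322,95) and nothing else has moved, so I'm handing in.

```bash
python3 - <<'E'
from h import *
ctrl.close_job(); print('ok')
E
```

```text
the job is handed in; nothing more can be done
ok
```

The large case is open and the job is handed in. With closed fingertips I pressed its snap tab down while the cover was still shut, then pushed the cover by its rib's rear face onto the rest.

- **Tab:** the press stopped on its 18 N force limit with the fingertips at 31.3 mm, against 31 mm for fully in. The cover then slid freely over the tab with no sign of jamming.
- **Cover:** the last wrist picture puts its centre at (-0.4, 48) mm in the case frame, square to the case to within about 0.1°. It looks flat in both views, and the stone is fully bare (that needs y = +30 or more).
- **Other things:** the wide chisel, slip stone and cup look undisturbed in the last pictures. I never moved near the small case, its tab, the narrow chisel, the black stone or the bottle, but I did not measure them again afterwards.
- **Robot:** it was well clear of everything, about 15.5 s had run at the last reading, and no check failed or disagreed.

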